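# Fold open the oak cleaning cupboard

## Task

Open the bifold door of the oak cupboard, the one with the blue handle: pull it by the handle until both panels are folded together as far as they go at the side of the cupboard, then let go. Leave the white cupboard's door shut.

Things in the scene. Friction and masses are not known exactly. Their poses are not given: they have to be found in the camera images.
- oak_cupboard: Oak, open top, fixed, 140 deep x 270 wide x 214 high (all mm). Origin: centre of underside; front faces own -x (to robot), +y is robot's left. Door: 2 panels 120 wide, 12 thick, tops at z 200, in line along y when shut. Panel 1 pivots at x -74, y +120; the fold between panels swings out to -x; panel 2's far edge slides along the track (x -74) to the pivot. Outer face at x -86 when shut.
- oak_handle (a point): Grip point on the blue upright round bar, 12 mm thick, on its axis, 180 mm above the worktop; the bar runs from 40 below to 25 above it. It is fixed to panel 2, 30 mm from the fold, its axis 40 mm off the outer face (52 from the plane of pivot and fold). Stems to the panel 17 above and 32 below. Own -x: out of the panel; own -y: along the panel, away from the fold.
- oak_door (a joint): Angle of panel 1 about its pivot, rad: 0 shut, 1.4 fully folded (stop); starts up to 0.15 ajar. Panel 2 leans the same angle the other way. From above, opening turns panel 1 clockwise and panel 2 with the handle anticlockwise. Stays where left; about 2 N at the handle moves it.
- white_door (a joint): The same angle for the white cupboard's door (same build, black handle): 0 shut, as it starts. It stands beside the oak one, left or right. Leave it shut.

How it is judged:
At the end, for the whole second after the job is handed in: The oak door is folded open to at least 1.2 rad (its stop is at 1.4), standing still and let go; the white door is within 0.17 rad of shut (value of joint oak_door above 1.2 rad and velocity of joint oak_door between -0.05 and 0.05 rad/s and value of joint white_door below 0.17 rad); the robot touches nothing.
It fails at once if the white cupboard's door is opened by more than 0.17 rad (10 degrees) (value of joint white_door above 0.17 rad).
It also fails if it takes over 29 s, if anything falls off the work surface, if the arm or the gripper's body presses on something with over 40 N, if the wrist force passes 120 N, or if a joint passes its speed limit or range.

## Robot

A 6-joint arm with a two-finger parallel gripper is mounted at the origin on the work surface. World frame = base frame: x ahead of the robot, y to its left, z up, the work surface at z = 0. Lengths are in m, angles in rad, forces in N, time in s.
With the tool pointing down it reaches from about 0.375 to 0.9 m from the base axis. Payload 3.1 kg.
Tool frame: the origin (TCP) lies midway between the tips of the shut fingers; the grasp point (between the pads) lies 19 mm behind it; z points along the fingers, y is the line along which they close (so a half turn about z gives the same grasp; the last joint's range is limited). The gripper opens to 85 mm and grips with 20 to 120 N. Pads are 22 mm wide; open, the fingers measure 114 mm over their backs; the gripper's body (76 mm by 85 mm) begins 54 mm behind the grasp point. The pads swing forward as they close: fully open they stand 13 mm farther back than shut.
Start: joints at [1.016, 0.527, 1.433, -0, 1.181, -0.178], TCP at [0.229, 0.581, 0.231] pointing down, gripper open.
Joint ranges: [-3.08, 3.08], [-0.75, 2.2], [0.22, 2.44], [-1.43, 4.57], [0, 2.65], [-2.85, 2.85]. Speed limits (rad/s): [2.79, 2.79, 3.14, 3.14, 3.14, 3.14].

## Interface

Orientations are given as a unit quaternion [x, y, z, w].
In Python, from station import manip gives the robot as it stands.
- The arm moves only by the tool drive_tool, never from a script. Its argument "motion" is a list that holds one entry, the list of rows, each a list of 5 numbers: the finger opening in mm, from 0 to 85.4, then the shift along the tool's x, y, z in units of 30 mm (1.0 is 30 mm), then the turn about the tool's z in units of 8 degrees (1.0 is 8 degrees). In form: [[[fingers, x, y, z, yaw], ...]]. A call has 1 to 10 rows; each row is the pose to reach, as a shift and turn from the pose commanded when the call began, along the tool's axes at that moment; what a row does not reach only later rows make up. A row lasts 1/10 s, in which the tool goes at most 50 mm and 8.59 degrees, less where a joint would pass 70% of its speed; a pose out of reach is approached as far as the arm can. A call with a gripper value outside its range is refused whole. The fingers move at their own pace and stop on an object; "squeeze" is the grip in N (left out, the last holds). Time passes only in rows, so rows that repeat a pose let the fingers close. It gives the time, the measured TCP pose, the force, the opening and the grip force at its end, in the units of the state.
- manip.sense(): the state, without advancing time (a new reading comes with each control period).
- manip.snapshot(name): name is "scene" or "top"; returns the picture (384x512x3 uint8, red, green, blue); there is no depth.
- manip.camera_model(name): a dict with "fov_y" (degrees; the focal length in pixels is half the picture's height over the tangent of half this angle, whatever the lens; pixels are square), "cx", "cy" (the principal point, pixels), "origin" and "orientation" of the camera in the world. Camera axes: x right, y up, looking along -z (the intrinsics and any distortion apply to the point x, -y, -z); pixel columns grow to the right and rows downward; lengths in m; the calibration is good to about 2 mm. A picture is of the moment at which its call begins. camera_model takes no time and is no camera call.
- manip.sign_off(): hands the job in; it is judged then, once.
The state is a dict: "t": time; "q": joint angles; "qd": joint speeds; "tau": joint torques, N m; "tcp_pos": TCP position; "tool_rot": TCP orientation; "force": force on the tool from outside, world axes, zero at the start; "ft_torque": the same for the moment, N m; "finger_gap": opening from 0.0 (shut) to 1.0 (fully open); "gripper_force": force on a finger pad.
Only numpy, scipy, OpenCV 4.12 (cv2) and the standard library are available. Lean on these libraries where they do the work, as an engineer would, in place of code of your own. Each camera call takes 0.05 s, during which the arm holds its last target. There are 200 camera calls.

## Working session

There is one attempt and no reset: what is moved stays moved. The work goes in short steps, Python scripts to look and compute and a tool call to move; the robot and the scene stay as the last step left them, time stands still between calls to the robot, and variables do not carry over. Pictures are saved under pics/ and viewed, at most 10 in all, crops included, and the job is handed in when it is done.

Besides the shell and the picture viewer there is one more tool, called after "Request:" as a command line: name --argument value ..., lists and objects as JSON in quotes. drive_tool: Moves the arm, as the interface text tells. Its arguments: {"type":"object","properties":{"motion":{"type":"array","items":{"type":"array","items":{"type":"array","items":{"type":"number"}}}},"squeeze":{"type":"number"}},"required":["motion"]}

```bash
mkdir -p pics
python3 - <<'E'
from station import manip
import cv2
for n in("scene","top"):
    im=manip.snapshot(n); cv2.imwrite(f"pics/{n}0.png",im[:,:,::-1]); print(manip.camera_model(n))
s=manip.sense(); print(s)
E
```

```text
{'fov_y': 45.65487382366483, 'cx': 250.06907803300354, 'cy': 192.53304341918758, 'origin': array([0.71348206, 0.40684317, 1.03611045]), 'orientation': array([0.02531467, 0.19883934, 0.9702426 , 0.13583584])}
{'fov_y': 56.110741185091754, 'cx': 257.4560752460469, 'cy': 193.78118433774583, 'origin': array([0.53639948, 0.04506886, 0.94370275]), 'orientation': array([ 0.03887439, -0.0364846 , -0.6993333 ,  0.71280473])}
{'t': 0.1, 'q': array([ 1.01651372e+00,  5.28365298e-01,  1.43376531e+00,  6.07621061e-06,
        1.18139767e+00, -1.78486703e-01]), 'qd': array([-0.00089098, -0.0029474 , -0.00162731, -0.00059742,  0.00095781,
        0.00018822]), 'tau': array([ 4.43740028e-04, -4.43307281e+01, -1.78587180e+01, -1.78890809e-04,
        3.88214088e-03, -3.89545403e-05]), 'tcp_pos': array([0.229006  , 0.58084944, 0.23043915]), 'tool_rot': array([ 1.86795308e-01,  9.82398380e-01, -9.02568390e-04, -3.49333559e-04]), 'force': array([0.1060081 , 0.19370498, 0.11509656]), 'ft_torque': array([ 0.00724364,  0.03348108, -0.01212574]), 'gripper_force': 0.0, 'finger_gap': 0.9979891305328936}
```

View pics/scene0.png

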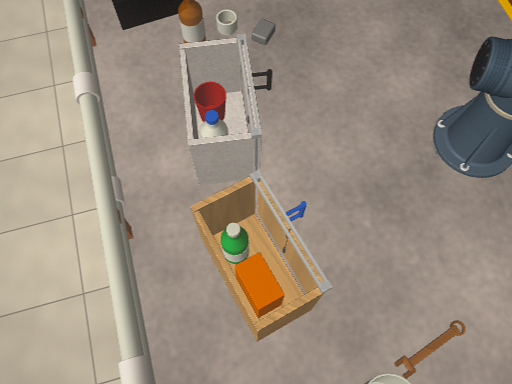

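View pics/top0.png

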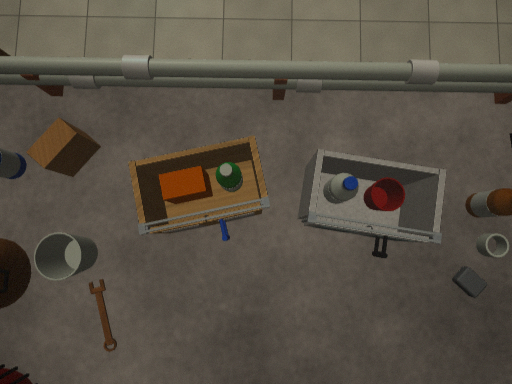

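The oak cupboard is at top-picture (130–268, 138–233) with the blue handle at about (224,230). The white one is at (303–445, 150–240). In the scene view the oak handle is at about (297,211). I'll zoom in to read exact points.

Run:
```python
import cv2
a=cv2.imread("pics/top0.png")[130:250,120:280]; b=cv2.imread("pics/scene0.png")[165:345,185:345]
cv2.imwrite("pics/c1.png",cv2.resize(a,None,fx=5,fy=5,interpolation=2)); cv2.imwrite("pics/c2.png",cv2.resize(b,None,fx=3.3,fy=3.3,interpolation=2))
```

```text
(no output)
```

View pics/c1.png

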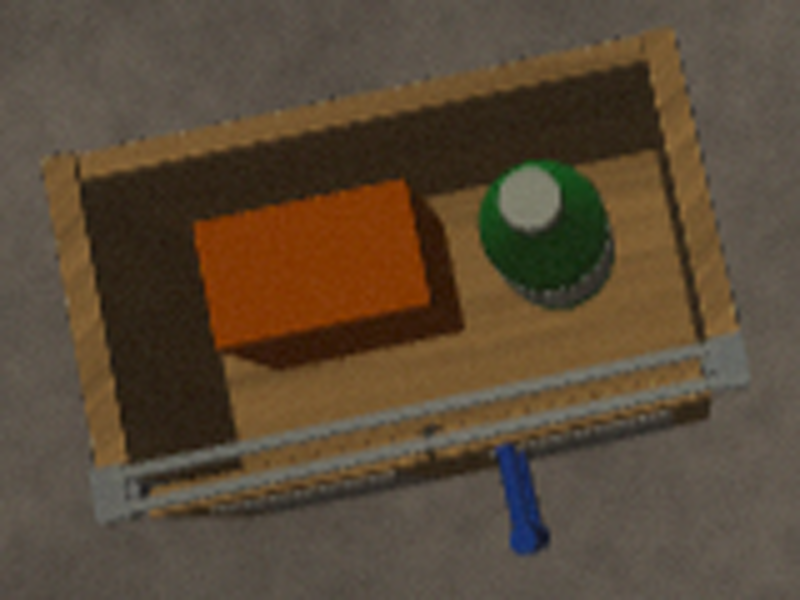

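View pics/c2.png

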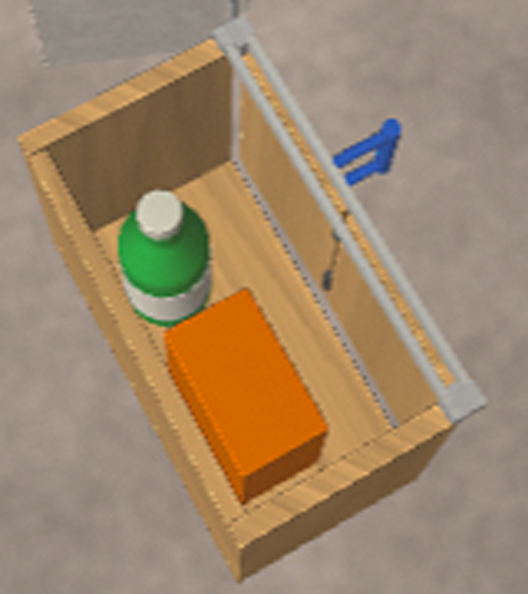

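The top crop gives the cupboard's back corners and the bar top at about (226,238) in the top picture. The scene crop puts the bar top at about (304,203.5). Next I'll triangulate those and work out the poses.

```bash
cat > h.py <<'E'
import numpy as np
from station import manip
from scipy.spatial.transform import Rotation as R
def ray(n,u,v):
    c=manip.camera_model(n); f=192/np.tan(np.radians(c['fov_y']/2))
    return c['origin'],R.from_quat(c['orientation']).apply([(u-c['cx'])/f,-(v-c['cy'])/f,-1])
def atz(n,u,v,z):
    o,d=ray(n,u,v); return (o+d*(z-o[2])/d[2])[:2]
C1=lambda x,y:(120+x/5-.4,130+y/5-.4)
C2=lambda x,y:(185+x/3.3-.35,165+y/3.3-.35)
E
python3 - <<'E'
from h import *
np.set_printoptions(precision=4,suppress=True)
for nm,a,b,z in [("backL",(42,158),(238,522),.214),("backR",(675,30),(20,138),.214),("trackL",(100,520),(485,402),.214),("trackR",(748,382),(232,20),.214),("bar",(528,538),(392,127),.205)]:
    A=atz("top",*C1(*a),z);B=atz("scene",*C2(*b),z);print(nm,A,B)
    o1,d1=ray("top",*C1(*a));o2,d2=ray("scene",*C2(*b))
    t=np.linalg.lstsq(np.c_[d1,-d2],o2-o1,rcond=None)[0];print("  tri",(o1+t[0]*d1+o2+t[1]*d2)/2)
    if nm=="backL":L=(A+B)/2
    if nm=="backR":Rr=(A+B)/2
    if nm=="bar":H=(A+B)/2
v=L-Rr;print("width",np.linalg.norm(v));yh=v/np.linalg.norm(v);xh=np.array([yh[1],-yh[0]])
psi=np.degrees(np.arctan2(xh[1],xh[0]));O=(L+Rr)/2-.07*xh;P=O-.074*xh+.12*yh
print("psi",psi,"O",O,"bar own",(H-O)@np.c_[xh,yh],"bar rel P",(H-P)@np.c_[xh,yh])
E
```

```text
backL [0.6769 0.3161] [0.6777 0.3093]
  tri [0.6765 0.3114 0.2245]
backR [0.7356 0.0565] [0.7398 0.0646]
  tri [0.7405 0.0569 0.1957]
trackL [0.5293 0.2842] [0.5305 0.2853]
  tri [0.5295 0.285  0.211 ]
trackR [0.59  0.024] [0.5989 0.0251]
  tri [0.5941 0.022  0.2036]
bar [0.5253 0.1123] [0.5259 0.1149]
  tri [0.5249 0.1129 0.1996]
width 0.25924604592189493
psi 13.47107489637899 O [0.6394 0.1703] bar own [-0.1239 -0.0286] bar rel P [-0.0499 -0.1486]
```

Request:
drive_tool --motion '[[[85,0,0,-1.5,1],[85,-1,-0.7,-2,2],[85,-2.5,-1.8,-2,3],[85,-4,-2.9,-2,4],[85,-5.4,-3.9,-2,5],[85,-6.8,-4.9,-2,6],[85,-8.2,-5.9,-2,7],[85,-9.6,-6.9,-2,8],[85,-11,-8,-2,9],[85,-12.2,-8.9,-2,10]]]'

```text
t: 1.1
tcp_pos: [0.4637, 0.2108, 0.2911]
tool_rot: [0.776, 0.63, -0.0, -0.0]
force: [0.3, 1.1, 0.6]
finger_gap: 0.995
gripper_force: 0.0
```

```bash
cat >> h.py <<'E'
def go(H,tz,ang):
    s=manip.sense();M=R.from_quat(s['tool_rot']).as_matrix()
    a=np.degrees(np.arctan2(M[1,1],M[0,1]));d=np.array([*H,tz])-s['tcp_pos']
    print("t",s['t'],"tcp",s['tcp_pos'],"yang",a,"units",(M.T@d/.03).round(2),"yaw",round(((a-ang+180)%360-180)/8,2),"F",s['force'],"q5",s['q'][5],s['finger_gap'],s['gripper_force'])
E
python3 -c "
from h import *
go([.5256,.1135],.26,-75)"
```

```text
t 1.1 tcp [0.46366162 0.21081625 0.29108099] yang -11.86070039561809 units [-2.75  2.69  1.03] yaw 7.89 F [0.25617225 1.10041311 0.59025635] q5 0.41392279626544365 0.9945757954694552 0.0
```

Request:
drive_tool --motion '[[[85,-0.7,0.7,0.3,1],[85,-1.4,1.4,0.6,2],[85,-2.1,2.1,0.9,3],[85,-2.75,2.7,1,4],[85,-2.75,2.7,1,5],[85,-2.75,2.7,1,6],[85,-2.75,2.7,1,7],[85,-2.75,2.7,1,7.9],[85,-2.75,2.7,1,7.9]]]'

```text
t: 2.0
tcp_pos: [0.5258, 0.1156, 0.2609]
tool_rot: [0.991, 0.133, -0.001, -0.0]
force: [-0.1, -0.4, -0.0]
finger_gap: 0.995
gripper_force: 0.0
```

```bash
python3 -c "
from h import *
import cv2
go([.5256,.1135],.161,-75)
a=manip.snapshot('top')[130:290,160:320,::-1];b=manip.snapshot('scene')[130:290,220:380,::-1]
cv2.imwrite('pics/d.png',cv2.resize(np.hstack([a,b]),None,fx=2.5,fy=2.5,interpolation=2))"
```

```text
t 2.0 tcp [0.52577309 0.11563628 0.26088877] yang -74.72516329465606 units [-0.02  0.07  3.33] yaw 0.03 F [-0.12895674 -0.42415257 -0.00950918] q5 1.3130179409442884 0.9945369726421213 0.0
```

View pics/d.png

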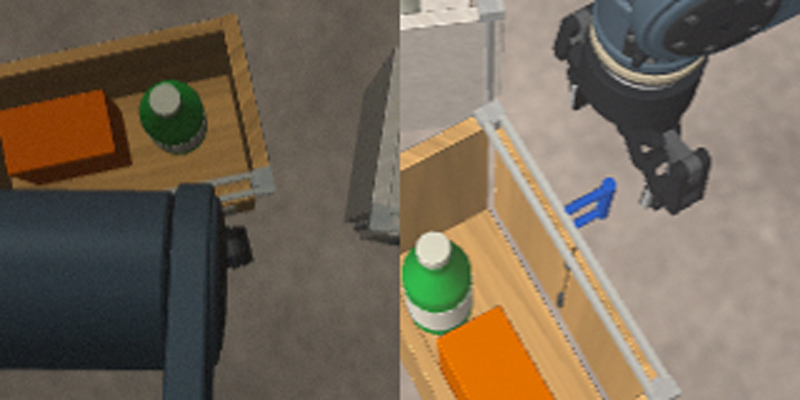

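The gripper is above the blue bar with its fingers spread along the panel, and the bar (crop about 610,185) lies between them. I'll lower it and close.

Request:
drive_tool --motion '[[[85,0,0.05,0.7,0],[85,0,0.05,1.4,0],[85,0,0.05,2.1,0],[85,0,0.05,2.7,0],[85,0,0.05,3.3,0],[85,0,0.05,3.3,0],[40,0,0.05,3.3,0],[20,0,0.05,3.3,0],[20,0,0.05,3.3,0],[20,0,0.05,3.3,0]]]' --squeeze 25

```text
t: 3.1
tcp_pos: [0.527, 0.1143, 0.1632]
tool_rot: [0.991, 0.133, 0.001, 0.0]
force: [-0.3, -0.1, -0.1]
finger_gap: 0.326
gripper_force: 0.0
```

Request:
drive_tool --motion '[[[5,0,0,0,0],[5,0,0,0,0],[5,0,0,0,0],[5,0,0,0,0],[5,0,0,0,0]]]' --squeeze 25

```text
t: 3.6
tcp_pos: [0.526, 0.115, 0.1629]
tool_rot: [0.991, 0.133, -0.0, -0.001]
force: [-2.3, 3.1, 5.4]
finger_gap: 0.133
gripper_force: 25.3
```

```bash
cat >> h.py <<'E'
def plan(psi,th0,steps):
    "shift from now in tool units to successive door angles"
    s=manip.sense();M=R.from_quat(s['tool_rot']).as_matrix();c,n=np.cos(np.radians(psi)),np.sin(np.radians(psi))
    h=lambda t:np.array([-90*np.sin(t)-52*np.cos(t),-150*np.cos(t)-52*np.sin(t)])/30
    for t in steps:
        d=np.array([[c,-n],[n,c]])@(h(t)-h(th0)); print(round(t,2),(M.T@[*d,0]).round(2),"yaw",round(-np.degrees(t-th0)/8,2))
E
python3 -c "
from h import *
go([.5256,.1135],.161,-75)
plan(13.3,.03,np.arange(.1,1.41,.1))"
```

```text
t 3.6 tcp [0.52597222 0.11501521 0.16289962] yang -74.73278741007444 units [-0.03  0.05  0.06] yaw 0.03 F [-2.33749624  3.10753883  5.43329412] q5 1.3104032925981903 0.1331733502896196 25.282200872898102
0.1 [-0.2   0.09 -0.  ] yaw -0.5
0.2 [-0.48  0.18 -0.  ] yaw -1.22
0.3 [-0.73  0.21 -0.  ] yaw -1.93
0.4 [-0.95  0.2   0.  ] yaw -2.65
0.5 [-1.14  0.13  0.  ] yaw -3.37
0.6 [-1.3   0.01  0.  ] yaw -4.08
0.7 [-1.43 -0.16  0.  ] yaw -4.8
0.8 [-1.53 -0.38  0.  ] yaw -5.51
0.9 [-1.58 -0.64  0.  ] yaw -6.23
1.0 [-1.61 -0.95  0.  ] yaw -6.95
1.1 [-1.59 -1.29  0.  ] yaw -7.66
1.2 [-1.55 -1.68  0.  ] yaw -8.38
1.3 [-1.46 -2.09  0.  ] yaw -9.1
1.4 [-1.34 -2.54  0.  ] yaw -9.81
```

Bar gripped. Now I'll pull along the arc to 0.6 rad.

Request:
drive_tool --motion '[[[5,-0.1,0.05,0,-0.2],[5,-0.2,0.1,0,-0.5],[5,-0.35,0.15,0,-0.9],[5,-0.5,0.2,0,-1.3],[5,-0.75,0.2,0,-1.9],[5,-0.95,0.2,0,-2.6],[5,-1.05,0.15,0,-3],[5,-1.15,0.15,0,-3.4],[5,-1.3,0,0,-4.1],[5,-1.3,0,0,-4.1]]]'

```text
t: 4.6
tcp_pos: [0.489, 0.1039, 0.1629]
tool_rot: [0.913, 0.408, 0.0, 0.0]
force: [-1.4, 0.1, 5.4]
finger_gap: 0.129
gripper_force: 25.3
```

```bash
python3 -c "
from h import *
go([.526,.115],.161,-75)
plan(13.3,.6,np.arange(.7,1.46,.1))"
```

```text
t 4.6 tcp [0.48903889 0.10386791 0.16290894] yang -41.8870342251243 units [1.1  0.67 0.06] yaw 4.14 F [-1.42752972  0.12907686  5.40036938] q5 0.7172132432323876 0.1294515067139388 25.29804289340973
0.7 [-0.02 -0.21 -0.  ] yaw -0.72
0.8 [ 0.02 -0.44 -0.  ] yaw -1.43
0.9 [ 0.12 -0.7  -0.  ] yaw -2.15
1.0 [ 0.26 -0.97 -0.  ] yaw -2.86
1.1 [ 0.46 -1.25 -0.  ] yaw -3.58
1.2 [ 0.71 -1.55 -0.  ] yaw -4.3
1.3 [ 1.01 -1.85 -0.  ] yaw -5.01
1.4 [ 1.35 -2.16 -0.  ] yaw -5.73
```

The force is tiny, so the geometry fits. I'll carry on to 1.4.

Request:
drive_tool --motion '[[[5,0,-0.2,0,-0.7],[5,0,-0.45,0,-1.4],[5,0.1,-0.7,0,-2.1],[5,0.25,-0.95,0,-2.9],[5,0.45,-1.25,0,-3.6],[5,0.6,-1.4,0,-3.9],[5,0.7,-1.55,0,-4.3],[5,0.85,-1.7,0,-4.6],[5,1,-1.85,0,-5],[5,1.2,-2,0,-5.4]]]'

```text
t: 5.6
tcp_pos: [0.4646, 0.17, 0.1628]
tool_rot: [0.698, 0.716, -0.004, -0.002]
force: [-10.5, -3.6, 14.8]
finger_gap: 0.132
gripper_force: 26.9
```

```bash
python3 -c "
from h import *
go([.526,.115],.161,-75)
plan(13.3,1.35,[1.4,1.42])"
```

```text
t 5.6 tcp [0.46458506 0.17004843 0.16282114] yang 1.3863060185476304 units [-1.88  2.    0.05] yaw 9.55 F [-10.53641658  -3.56264849  14.77508087] q5 0.10251291407554607 0.1324831489042729 26.868619322776794
1.4 [ 0.23  0.01 -0.  ] yaw -0.36
1.42 [ 0.33  0.01 -0.  ] yaw -0.5
```

Request:
drive_tool --motion '[[[5,0.1,0,0,0],[5,0.1,0,0,0],[5,0.1,0,0,0]]]'

```text
t: 5.9
tcp_pos: [0.4645, 0.1737, 0.1628]
tool_rot: [0.699, 0.715, -0.003, -0.002]
force: [-8.5, -0.5, 12.3]
finger_gap: 0.13
gripper_force: 26.5
```

```bash
python3 -c "
from h import *
import cv2
go([.526,.115],.161,-75)
a=manip.snapshot('top')[130:290,120:280,::-1];b=manip.snapshot('scene')[190:350,220:380,::-1]
cv2.imwrite('pics/e.png',cv2.resize(np.hstack([a,b]),None,fx=2.5,fy=2.5,interpolation=2))"
```

```text
t 5.9 tcp [0.46454991 0.17365734 0.16280589] yang 1.2670746429165956 units [-2.    2.    0.05] yaw 9.53 F [-8.51859293 -0.50173335 12.2959512 ] q5 0.11018836148646532 0.13031071624796647 26.48529678583145
```

View pics/e.png

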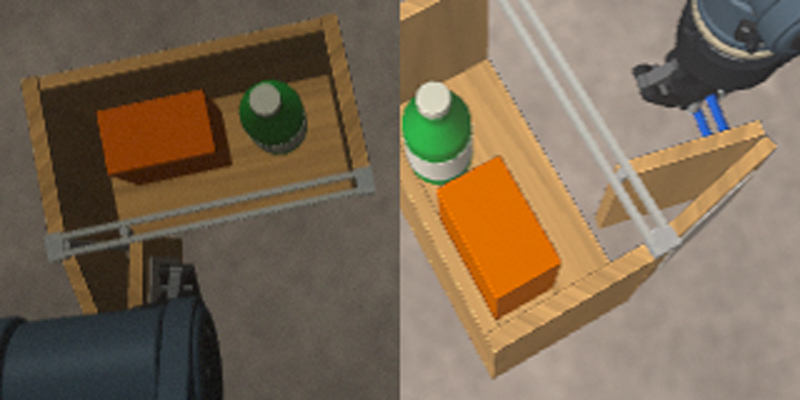

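The door is folded to roughly 1.33 rad: the panel edge is near the pivot, with a gap of about 55 mm. I'll push it a bit further towards the stop, then release.

Request:
drive_tool --motion '[[[5,0.1,0,0,-0.2],[5,0.2,0,0,-0.4],[5,0.25,0,0,-0.5],[5,0.25,0,0,-0.5],[5,0.25,0,0,-0.5]]]'

```text
t: 6.5
tcp_pos: [0.4645, 0.1789, 0.1628]
tool_rot: [0.674, 0.739, -0.005, -0.001]
force: [-9.8, -8.0, 13.2]
finger_gap: 0.132
gripper_force: 26.7
```

Request:
drive_tool --motion '[[[20,0,0,0,0],[40,0,0,0,0],[50,0,0,0,0],[50,0,0,0,0],[50,0,0,0,0]]]'

```text
t: 7.0
tcp_pos: [0.4683, 0.1814, 0.1621]
tool_rot: [0.674, 0.739, -0.0, 0.0]
force: [-0.1, -0.0, 0.0]
finger_gap: 0.585
gripper_force: 0.0
```

Free of contact. I'll rise straight up, then back off.

Request:
drive_tool --motion '[[[50,0,0,-0.7,0],[50,0,0,-1.5,0],[50,0,0,-2.5,0],[50,0,0,-3.7,0],[50,0,0,-4.5,0],[50,-1,0,-4.5,0],[50,-2.3,0,-4.5,0],[50,-3.6,0,-4.5,0],[50,-5,0,-4.5,0],[50,-5,0,-4.5,0]]]'

```text
t: 8.0
tcp_pos: [0.4829, 0.0278, 0.2973]
tool_rot: [0.676, 0.737, -0.0, 0.001]
force: [0.8, -0.1, 0.4]
finger_gap: 0.585
gripper_force: 0.0
```

```bash
python3 -c "
from h import *
import cv2
go([.526,.115],.161,-75)
a=manip.snapshot('top')[130:330,100:300,::-1];b=manip.snapshot('scene')[170:370,200:400,::-1]
cv2.imwrite('pics/f.png',cv2.resize(np.hstack([a,b]),None,fx=2,fy=2,interpolation=2))"
```

```text
t 8.0 tcp [0.48286573 0.02782429 0.29732666] yang 4.946761350114835 units [2.78 1.68 4.54] yaw 9.99 F [ 0.79062276 -0.09279276  0.37103716] q5 -0.25844194367906265 0.5853567149764118 0.0
```

View pics/f.png

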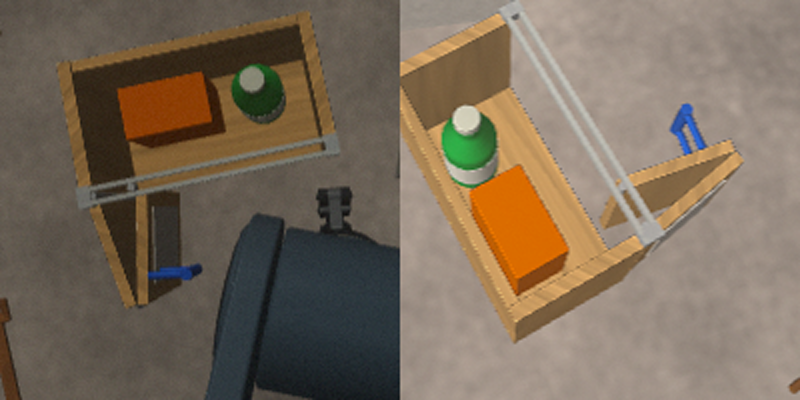

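The door stands folded, with the bar top at top-view pixel (197,264) and the fold at about (166,281). I'll check the angle.

```bash
python3 -c "
from h import *
b=(atz('top',197.2,264.2,.205)+atz('scene',200+286/2,170+107/2,.205))/2
f=(atz('top',167.5,281,.2)+atz('scene',200+737/2,170+149/2,.2))/2
print(atz('top',197.2,264.2,.205),atz('scene',343,223.5,.205),f)
c,n=np.cos(np.radians(13.3)),np.sin(np.radians(13.3));Rm=np.array([[c,-n],[n,c]])
h=lambda t:np.array([-90*np.sin(t)-52*np.cos(t),-150*np.cos(t)-52*np.sin(t)])/1e3
P=np.array([.5256,.1135])-Rm@h(.03)
for t in np.arange(1,1.41,.1):print(t.round(2),P+Rm@h(t),'fold',P+Rm@(-.12*np.array([np.sin(t),np.cos(t)])))
v=P-f;print(np.linalg.norm(v))"
```

```text
[0.47004515 0.16732083] [0.46617209 0.17592726] [0.25209255 0.27927798]
1.0 [0.47162627 0.12816718] fold [0.46060632 0.18718041]
1.1 [0.46926081 0.13831482] fold [0.45240442 0.19593306]
1.2 [0.46764172 0.14981325] fold [0.44511731 0.20546081]
1.3 [0.46678515 0.16254759] fold [0.43881779 0.21566846]
1.4 [0.46669969 0.17639061] fold [0.43356881 0.22645402]
0.29192345478101084
```

```bash
python3 -c "
from station import manip
print(manip.sign_off())"
```

```text
the job is handed in; nothing more can be done
None
```

The oak bifold door is folded open to about 1.33–1.4 rad, as measured from the camera images. The gripper has let go and backed clear, the white cupboard was never touched, and the job was handed in at about 8 s; hand-in returned no verdict.

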